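# Square up the coal store's end wall and hold it

## Robot

A 7-joint arm with a two-finger parallel gripper is mounted at the origin on the work surface. World frame = base frame: x ahead of the robot, y to its left, z up, the work surface at z = 0. Lengths are in m, angles in degrees, forces in N, time in s.
With the tool pointing down it reaches from about 0.425 to 0.875 m from the base axis. Payload 4.7 kg.
Tool frame: the origin (TCP) lies midway between the tips of the shut fingers; the grasp point (between the pads) lies 19 mm behind it; z points along the fingers, y is the line along which they close (so a half turn about z gives the same grasp; the last joint's range is limited). The gripper opens to 87 mm and grips with 3 to 60 N. Pads are 19 mm wide; open, the fingers measure 117 mm over their backs; the gripper's body (75 mm by 190 mm) begins 51 mm behind the grasp point.
Start: joints at [-64.108, 18.392, -4.016, 83.108, 1.295, 78.541, -3.26], TCP at [0.276, 0.589, 0.223] pointing down, gripper open.
Joint ranges: [-163.93, 163.93], [-17.29, 119.83], [-79.2, 71.16], [3.27, 140.29], [-89.18, 269.18], [5.43, 117.66], [-154.24, 154.24]. Speed limits (degrees/s): [147.25, 147.25, 180, 180, 180, 180, 180].

## Interface

Orientations are given as [roll, pitch, yaw] about the fixed x, y, z axes, in that order (R = Rz(yaw) Ry(pitch) Rx(roll)).
In Python, from cell import env, viewer, boxes_of, masks_of gives the robot as it stands. The module is installed in compiled form; this text tells all that it offers.
- The arm moves only by the tool apply_moves, never from a script. Its argument "moves" is a list of rows, each a list of 7 numbers: the shift along the tool's x, y, z scaled (see below), then the turn, a rotation vector about the tool's x, y, z scaled (see below), then the opening, from 0 (shut) to 1 (fully open). A call has 1 to 20 rows; each row is the pose to reach, as a shift and turn from the pose commanded when the call began, along the tool's axes at that moment; what a row does not reach only later rows make up. The controller multiplies each number of a shift by 0.2 m and each number of a turn by 1.5 rad. A row lasts 1/10 s, in which the tool goes at most 50 mm and 8.59 degrees, less where a joint would pass 70% of its speed; a pose out of reach is approached as far as the arm can. A call with a number of a shift or a turn outside -1 to 1 is refused whole. A call with a gripper value outside its range is refused whole. The fingers move at their own pace and stop on an object; "grip_force" is the grip in N (left out, the last holds). Time passes only in rows, so rows that repeat a pose let the fingers close. It gives the time, the measured TCP pose, the force, the opening and the grip force at its end, in the units of the state.
- env.get_obs(): the state, without advancing time (a new reading comes with each control period).
- viewer.read_camera(name): name is "scene" or "top"; returns the picture (384x512x3 uint8, red, green, blue); there is no depth.
- viewer.get_calibration(name): a dict with "fov_y" (degrees; the focal length in pixels is half the picture's height over the tangent of half this angle, whatever the lens; pixels are square), "cx", "cy" (the principal point, pixels), "position" and "orientation" of the camera in the world. Camera axes: x right, y up, looking along -z (the intrinsics and any distortion apply to the point x, -y, -z); pixel columns grow to the right and rows downward; lengths in m; the calibration is good to about 2 mm. A picture is of the moment at which its call begins. get_calibration takes no time and is no camera call.
- env.sign_off(): hands the job in; it is judged then, once.
Trained networks look in the newest picture that a camera, given by its name, has taken for a name from the list of things; names that differ only in an ending like _2 or _b are one class to them, and where a whole thing is asked for, a point or a joint stands for the part that bears it (a point fixed in the world has none). Each returns a list of dicts, best first, with "conf" (0 to 1); they miss things now and then, are a little off and sometimes report something else, mostly with a low value. They report only what shows in the picture. A call takes as long as a camera call. They do not tell look-alikes from the thing itself.
- boxes_of(camera, target): "location" ([column, row] in pixels, amid what is visible of it).
- masks_of(camera, target): "pixels" (384x512 bool, what is visible of it) and "location" ([column, row] in pixels, amid what is visible of it).
The state is a dict: "time_s": time; "qpos": joint angles; "joint_velocities": joint speeds; "effort": joint torques, N m; "tool_pos": TCP position; "tool_rot": TCP orientation; "force": force on the tool from outside, world axes, zero at the start; "wrist_torque": the same for the moment, N m; "grip_width": finger opening in m; "grasp_force": force on a finger pad.
Only numpy, scipy, OpenCV 4.12 (cv2) and the standard library are available. Lean on these libraries where they do the work, as an engineer would, in place of code of your own. Each camera call takes 0.05 s, during which the arm holds its last target. There are 200 camera calls.

## Task

The model coal store's end wall leans inwards on its corner pin. Pick up the L-shaped assembly square by its wooden grip, set it flat on the store's base inside the two walls and press its outer corner fully home into the inside corner, so that both legs bear flat against both walls and the end wall stands square. Do not let go: finish while still gripping the square and pressing it lightly but steadily against both thin walls, and leave everything else on the layout where it is.

Things in the scene. Friction and masses are not known exactly. Their poses are not given: they have to be found in the camera images.
- square: Assembly square, loose, 0.2-0.4 kg: a flat aluminium L on the layout, both legs 120 mm long outside, 20 wide, 18 thick, with a 10 mm plate inside the angle carrying an upright dark wooden grip block, 40 (along x) by 24 mm (along y). Origin: on the underside, below the middle of the grip; z up. Outer faces: plane x = +45 mm (leg from y = -75 to +45) and plane y = +45 mm (leg from x = -75 to +45)
- square_heel (a point): The outer corner (heel) of the square where its two outer faces meet, at the underside: at (+45, +45, 0) mm of the square; same axes
- square_grip (a point): Middle of the square's grip block, 60 mm above the underside (the block's top is at 78 mm); pinch it here from above across its 24 mm, along the square's y
- base: Coal store under construction, fixed to the layout: a wooden base board 210 x 210 x 8 mm carrying two thin wooden walls 40 mm high and 8 mm thick, 155 mm long, that meet at one corner of the board. Origin: centre of the board's underside, z up. Its board may be turned on the table
- corner (a point): Inside corner of the two walls at the base board's top (8 mm above the table), at (+85, +85, 8) mm of the base, same axes. The long wall's inner face is the plane x = 0 here, running towards -y. The end wall's inner face passes through this point; when square it is the plane y = 0, running towards -x. The room for the square is at x < 0, y < 0
- long_wall: The fixed long wall; its origin is the inside corner, axes as the base's; it runs 155 mm towards -y, inner face at x = 0
- end_wall: The end wall, turning stiffly about the brass pin at the inside corner; its origin is the inside corner, its wall runs 155 mm along its own -x, inner face at its own y = 0, 8 mm thick behind that
- end_hinge (a joint): End wall's angle in rad: 0 when square to the long wall, positive when leaning inwards over the room for the square (starts 0.10 to 0.25), negative when pushed outwards past square. It turns against a friction of about 0.2 N m (2 N pushed at 120 mm from the corner) and stays where it is left; pressed at the corner itself it is solid
- sanding_bar: Bystander: straight aluminium sanding bar 120 x 45 x 18 mm (no L) with a similar dark wooden grip 24 mm wide, top at 78 mm; origin at the underside centre
- paint_jar: Bystander: small jar, 44 mm across, 50 mm high; origin at the underside centre
- log_stack: Bystander: model stack of logs, 70 x 64 x 43 mm; origin at the underside centre
- screwdriver: Bystander: screwdriver 170 mm long lying flat; origin at mid-length, underside
- glue_bottle: Bystander: white glue bottle 40 mm across, 95 mm high; origin at the underside centre
- tree: Bystander: model fir tree on a round foot, 44 mm across, 91 mm high; origin at the underside centre
Things that resemble listed ones, but are neither listed nor needed, are in the scene too. Leave any purple look-alike of the square alone.

How it is judged:
By the outcome, as a careful person would: the job done as asked, in the order asked, and still so for the second after the job is handed in, while the arm keeps its last pose, push and grip.
It also fails if it takes over 54 s, if anything falls off the work surface, if the arm or the gripper's body presses on something with over 40 N, if the wrist force passes 120 N, or if a joint passes its speed limit or range.

## Working session

There is one attempt and no reset: what is moved stays moved. The work goes in short steps, Python scripts to look and compute and a tool call to move; the robot and the scene stay as the last step left them, time stands still between calls to the robot, and variables do not carry over. Pictures are saved under pics/ and viewed, at most 11 in all, crops included, and the job is handed in when it is done.

Besides the shell and the picture viewer there is one more tool, called after ">>>" by a JSON object that holds its "op" and its "data", one argument or row to a line. apply_moves: Moves the arm, as the interface text tells. Shifts and turns lie within -1 to 1; 1 stands for 0.2 m of shift or 1.5 rad of turn. Its arguments: {"type":"object","properties":{"moves":{"type":"array","items":{"type":"array","items":{"type":"number","minimum":-1,"maximum":1}}},"grip_force":{"type":"number"}},"required":["moves"]}

```bash
mkdir -p pics; python3 - <<'E'
from cell import env, viewer, boxes_of, masks_of
import cv2
for c in("scene","top"):
    im=viewer.read_camera(c); cv2.imwrite(f"pics/{c}0.png",cv2.resize(im[:,:,::-1],(800,600),interpolation=cv2.INTER_CUBIC))
    print(c,viewer.get_calibration(c))
    for t in("square","base","end_wall","long_wall","sanding_bar"):
        print(t,[(r["location"],round(r["conf"],2)) for r in boxes_of(c,t)][:3])
o=env.get_obs(); print(o["tool_pos"],o["tool_rot"],o["time_s"],o["grip_width"],o["force"])
E
```

```text
scene {'fov_y': 55.84466026867037, 'cx': 250.2554242169037, 'cy': 191.8076362525441, 'position': array([1.08067705, 0.40713596, 0.95160926]), 'orientation': array([ 36.3623266 ,   0.51253438, 119.92069687])}
square [([190.4, 106.1], 0.91), ([162.4, 140.9], 0.75), ([119.7, 200.9], 0.68)]
base [([295.3, 239.0], 0.6)]
end_wall [([305.0, 253.9], 0.78)]
long_wall [([269.5, 248.7], 0.63)]
sanding_bar [([202.1, 182.6], 0.75)]
top {'fov_y': 50.34580504314685, 'cx': 257.321477586856, 'cy': 191.34699823104745, 'position': array([0.42637811, 0.04020593, 1.16515083]), 'orientation': array([  4.47776239,   0.94649522, -89.03091847])}
square [([401.3, 290.7], 0.73), ([399.4, 222.6], 0.56)]
base [([193.4, 171.6], 0.58)]
end_wall [([171.0, 162.5], 0.89)]
long_wall [([204.5, 143.2], 0.76)]
sanding_bar [([315.9, 185.4], 0.78)]
[0.27561308 0.58871184 0.22262813] [1.79990063e+02 2.89288995e-03 1.54914547e+02] 0.6 0.08733696624261168 [0.16077838 0.36056178 0.29273398]
```

View pics/scene0.png

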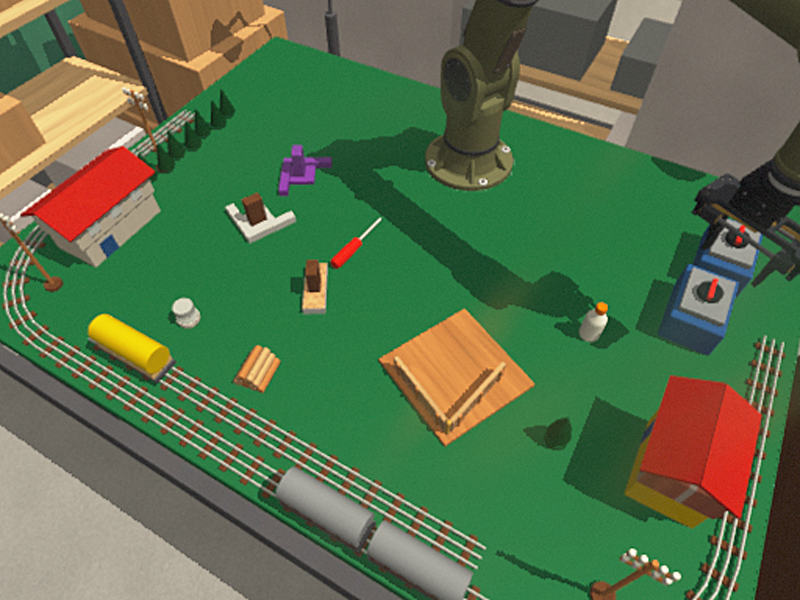

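View pics/top0.png

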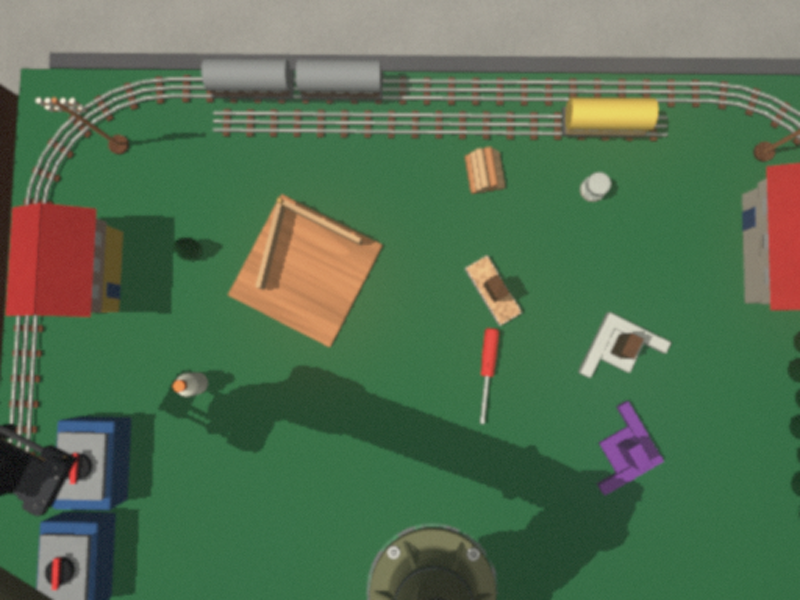

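```bash
cat > h.py <<'E'
import numpy as np, cv2
from scipy.spatial.transform import Rotation as R
from scipy.optimize import minimize
from cell import env, viewer, boxes_of, masks_of
def proj(c,P):
    k=viewer.get_calibration(c); f=192/np.tan(np.radians(k["fov_y"]/2))
    q=R.from_euler("xyz",k["orientation"],degrees=True).inv().apply(np.atleast_2d(P)-k["position"])
    return np.c_[k["cx"]-f*q[:,0]/q[:,2], k["cy"]+f*q[:,1]/q[:,2]]
def box(x0,x1,y0,y1,z0,z1): return np.array([[x,y,z] for x in(x0,x1) for y in(y0,y1) for z in(z0,z1)])/1000
def at(p,B,z=0): return R.from_euler("z",p[2]).apply(B)+[p[0],p[1],z]
SQ=[box(25,45,-75,45,0,18),box(-75,45,25,45,0,18),box(-25,25,-25,25,0,10),box(-20,20,-12,12,0,78)]
def square(p,z=0): return [at(p,b,z) for b in SQ]
def base(p):
    a=p[3]; e=box(-155,0,0,8,0,40); e=R.from_euler("z",a).apply(e)+[.085,.085,.008]
    return [at(p,b) for b in(box(-105,105,-105,105,0,8),box(85,93,-70,85,8,48),e)]
S=4
def render(c,bs):
    m=np.zeros((384*S,512*S),np.uint8)
    for b in bs: cv2.fillConvexPoly(m,cv2.convexHull(np.round((proj(c,b)+.5)*S).astype(np.int32)),1)
    return m>0
def fit(model,masks,p0,step):
    M={c:cv2.resize(m.astype(np.uint8),None,fx=S,fy=S,interpolation=cv2.INTER_NEAREST)>0 for c,m in masks.items()}
    def cost(p):
        t=0
        for c,m in M.items():
            r=render(c,model(p)); t+=1-(r&m).sum()/(r|m).sum()
        return t
    sim=np.vstack([p0]+[np.add(p0,s) for s in np.diag(step)])
    r=minimize(cost,p0,method="Nelder-Mead",options=dict(initial_simplex=sim,xatol=1e-4,fatol=1e-5,maxiter=250))
    return r.x,r.fun
def overlay(c,im,boxes,name,crop=None):
    im=im[:,:,::-1].copy(); im=cv2.resize(im,None,fx=4,fy=4,interpolation=cv2.INTER_CUBIC)
    for b in boxes:
        q=np.round((proj(c,b)+.5)*4).astype(int)
        for i in range(8):
            for j in(1,2,4):
                if not i&j: cv2.line(im,tuple(map(int,q[i])),tuple(map(int,q[i|j])),(255,0,255),1)
    if crop: x0,x1,y0,y1=[4*v for v in crop]; im=im[y0:y1,x0:x1]
    s=min(800/im.shape[1],600/im.shape[0],1); cv2.imwrite(name,cv2.resize(im,None,fx=s,fy=s))
E
python3 - <<'E'
from h import *
ms={};mb={};ims={}
near={"scene":(162,141),"top":(399,222)}
for c in("scene","top"):
    ims[c]=viewer.read_camera(c)
    r=masks_of(c,"square"); r=min(r,key=lambda d:np.hypot(*np.subtract(d["location"],near[c]))); ms[c]=r["pixels"];print(r["location"],r["conf"],r["pixels"].sum())
    r=masks_of(c,"base")[0]; mb[c]=r["pixels"];print(r["location"],r["conf"],r["pixels"].sum())
def ground(c,uv,z=0):
    return minimize(lambda p:((proj(c,[*p,z])-uv)**2).sum(),[.6,0],method="Nelder-Mead").x
g=ground("top",(400,221)); b=ground("top",(197,173)); print(g,b)
best=min((fit(square,ms,[*g,y],[.01,.01,.1]) for y in(-.7,-.4,.2)),key=lambda t:t[1]); print("sq",best)
bb=fit(base,mb,[*b,best[0][2],.17],[.01,.01,.1,.05]); print("base",bb)
np.save("p.npy",np.r_[best[0],bb[0]])
a=square(best[0])+base(bb[0])
overlay("top",ims["top"],a,"pics/ot.png",(140,450,90,270)); overlay("scene",ims["scene"],a,"pics/os.png",(130,360,100,300))
E
```

```text
[163.9, 140.9] 0.58 646
[296.0, 236.4] 0.71 4148
[396.4, 222.6] 0.67 1071
[191.1, 174.6] 0.76 5077
[ 0.43947208 -0.3440199 ] [0.5675629 0.235507 ]
sq (array([ 0.43626775, -0.33069217, -0.45116395]), np.float64(0.25810199162663583))Traceback (most recent call last):
  File "<stdin>", line 12, in <module>
  File "h.py", line 29, in fit
    r=minimize(cost,p0,method="Nelder-Mead",options=dict(initial_simplex=sim,xatol=1e-4,fatol=1e-5,maxiter=250))
    res = _minimize_neldermead(fun, x0, args, callback, bounds=bounds,
                               **options)
    fsim[j] = func(sim[j])
              ~~~~^^^^^^^^
    fx = function(np.copy(x), *(wrapper_args + args))
  File "h.py", line 26, in cost
    r=render(c,model(p)); t+=1-(r&m).sum()/(r|m).sum()
  File "h.py", line 19, in render
    for b in bs: cv2.fillConvexPoly(m,cv2.convexHull(np.round((proj(c,b)+.5)*S).astype(np.int32)),1)
                                                               ~~~~^^^^^
  File "h.py", line 6, in proj
    k=viewer.get_calibration(c); f=192/np.tan(np.radians(k["fov_y"]/2))
ValueError: time passes only in moves, steps and waits
```

```bash
python3 - <<'E'
s=open("h.py").read()
s=s.replace("def proj","CAL={c:viewer.get_calibration(c) for c in('scene','top')}\ndef proj").replace("k=viewer.get_calibration(c)","k=CAL[c]")
open("h.py","w").write(s)
E
python3 - <<'E'
from h import *
mb={};ims={}
for c in("scene","top"):
    ims[c]=viewer.read_camera(c)
    mb[c]=masks_of(c,"base")[0]["pixels"]
sq=[.43627,-.33069,-.45116]
bb=fit(base,mb,[.5676,.2355,-.45,.17],[.01,.01,.1,.05]); print("base",bb)
np.save("p.npy",np.r_[sq,bb[0]])
a=square(sq)+base(bb[0])
overlay("top",ims["top"],a,"pics/ot.png",(140,450,90,270)); overlay("scene",ims["scene"],a,"pics/os.png",(130,360,100,300))
print(env.get_obs()["time_s"])
E
```

```text
base (array([ 0.56647756,  0.24127509, -0.4577684 ,  0.18198614]), np.float64(0.20926421161792508))
1.1
```

View pics/ot.png

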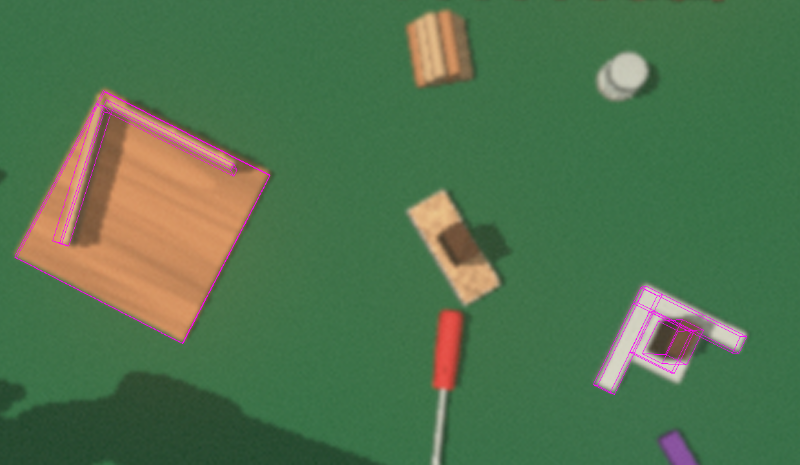

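View pics/os.png

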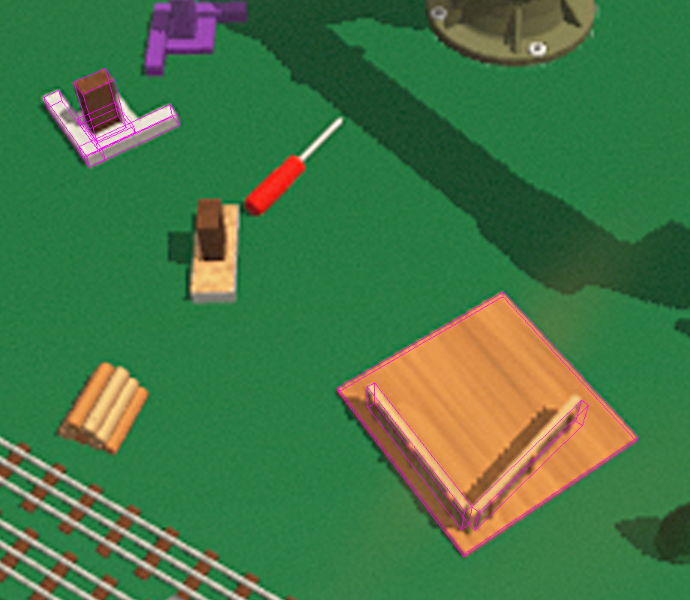

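```bash
cat >> h.py <<'E'
def units(targets,rot=None):
    "world TCP targets [x,y,z,yaw] -> shift/turn units from the present pose"
    o=env.get_obs(); T=R.from_euler("xyz",o["tool_rot"],degrees=True)
    print("now",np.round(o["tool_pos"],4),np.round(o["tool_rot"],2),"F",np.round(o["force"],1),"t",o["time_s"],"w",round(o["grip_width"],4))
    for t in targets:
        d=T.inv().apply(np.subtract(t[:3],o["tool_pos"]))/.2
        r=(T.inv()*R.from_euler("xyz",[180,0,t[3]],degrees=True)).as_rotvec()/1.5
        print(t,np.round(np.r_[d,r],3))
E
python3 - <<'E'
from h import *
units([[.436,.47,.22,154.2],[.5,.35,.22,154.2],[.55,.2,.22,154.2],[.56,0,.22,154.2],[.5,-.2,.22,154.2],[.436,-.331,.12,154.2]])
E
```

```text
now [0.2756 0.5887 0.2226] [179.99   0.   154.92] F [ 0.3 -0.7  0.1] t 1.1 w 0.0871
[0.436, 0.47, 0.22, 154.2] [-0.978 -0.198  0.013  0.     0.     0.008]
[0.5, 0.35, 0.22, 154.2] [-1.522 -0.605  0.013  0.     0.     0.008]
[0.55, 0.2, 0.22, 154.2] [-2.066 -1.179  0.013  0.     0.     0.008]
[0.56, 0, 0.22, 154.2] [-2.536 -2.063  0.013  0.     0.     0.008]
[0.5, -0.2, 0.22, 154.2] [-2.688 -3.096  0.013  0.     0.     0.008]
[0.436, -0.331, 0.12, 154.2] [-2.676 -3.825  0.513  0.     0.     0.008]
```

>>> {"op": "apply_moves", "data": {
  "moves": [
    [-0.98,-0.2,0.01,0,0,0.008,1],
    [-0.98,-0.2,0.01,0,0,0.008,1],
    [-0.98,-0.2,0.01,0,0,0.008,1],
    [-0.98,-0.2,0.01,0,0,0.008,1],
    [-0.98,-0.2,0.01,0,0,0.008,1]
  ]
}}

```text
time_s: 1.6
tool_pos: [0.4451, 0.4614, 0.2207]
tool_rot: [-179.9, 0.4, 153.4]
force: [0.1, -1.0, 0.2]
grip_width: 0.087
grasp_force: 0.0
```

>>> {"op": "apply_moves", "data": {
  "moves": [
    [-0.54,-0.41,0,0,0,0,1],
    [-0.54,-0.41,0,0,0,0,1],
    [-0.54,-0.41,0,0,0,0,1],
    [-1,-0.95,0,0,0,0,1],
    [-1,-0.95,0,0,0,0,1],
    [-1,-0.95,0,0,0,0,1]
  ]
}}

```text
time_s: 2.2
tool_pos: [0.5343, 0.2083, 0.2208]
tool_rot: [-180.0, 0.0, 154.1]
force: [0.9, 1.3, -1.4]
grip_width: 0.087
grasp_force: 0.0
```

>>> {"op": "apply_moves", "data": {
  "moves": [
    [-0.5,-0.9,0,0,0,0,1],
    [-0.5,-0.9,0,0,0,0,1],
    [-0.5,-0.9,0,0,0,0,1],
    [-0.5,-0.9,0,0,0,0,1],
    [-0.5,-0.9,0,0,0,0,1]
  ]
}}

```text
time_s: 2.7
tool_pos: [0.5454, -0.0029, 0.2212]
tool_rot: [-179.9, 0.1, 153.6]
force: [-0.2, -0.0, -0.2]
grip_width: 0.0875
grasp_force: 0.0
```

>>> {"op": "apply_moves", "data": {
  "moves": [
    [-0.16,-1,0,0,0,0,1],
    [-0.16,-1,0,0,0,0,1],
    [-0.16,-1,0,0,0,0,1],
    [-0.16,-1,0,0,0,0,1],
    [-0.16,-1,0,0,0,0,1]
  ]
}}

```text
time_s: 3.2
tool_pos: [0.4845, -0.1959, 0.2213]
tool_rot: [-179.9, 0.1, 153.6]
force: [-0.1, -0.0, -0.1]
grip_width: 0.0873
grasp_force: 0.0
```

```bash
python3 - <<'E'
from h import *
units([[.4363,-.3307,.12,154.15],[.4363,-.3307,.041,154.15]])
E
```

```text
now [ 0.4845 -0.1959  0.2213] [-1.7985e+02  1.0000e-01  1.5357e+02] F [-0.1 -0.  -0.1] t 3.2 w 0.0873
[0.4363, -0.3307, 0.12, 154.15] [-0.083 -0.709  0.508 -0.002  0.001 -0.007]
[0.4363, -0.3307, 0.041, 154.15] [-0.083 -0.708  0.903 -0.002  0.001 -0.007]
```

>>> {"op": "apply_moves", "data": {
  "moves": [
    [-0.08,-0.7,0.25,0,0,-0.005,1],
    [-0.08,-0.7,0.25,0,0,-0.005,1],
    [-0.08,-0.7,0.25,0,0,-0.005,1],
    [-0.08,-0.7,0.25,0,0,-0.005,1],
    [-0.08,-0.7,0.25,0,0,-0.005,1],
    [-0.08,-0.7,0.25,0,0,-0.005,1],
    [-0.08,-0.7,0.25,0,0,-0.005,1]
  ]
}}

```text
time_s: 3.9
tool_pos: [0.4424, -0.3195, 0.171]
tool_rot: [180.0, 0.0, 154.9]
force: [0.1, -0.4, -0.9]
grip_width: 0.0869
grasp_force: 0.0
```

```bash
python3 - <<'E'
from h import *
units([[.4363,-.3307,.12,154.15],[.4363,-.3307,.041,154.15]])
im=viewer.read_camera("scene"); sq=np.load("p.npy")[:3]
overlay("scene",im,square(sq),"pics/s2.png",(100,250,50,200))
E
```

```text
now [ 0.4424 -0.3195  0.171 ] [1.7995e+02 5.0000e-02 1.5485e+02] F [ 0.1 -0.4 -0.9] t 3.9 w 0.0869
[0.4363, -0.3307, 0.12, 154.15] [ 0.004 -0.064  0.255  0.001  0.001  0.008]
[0.4363, -0.3307, 0.041, 154.15] [ 0.004 -0.064  0.65   0.001  0.001  0.008]
```

View pics/s2.png

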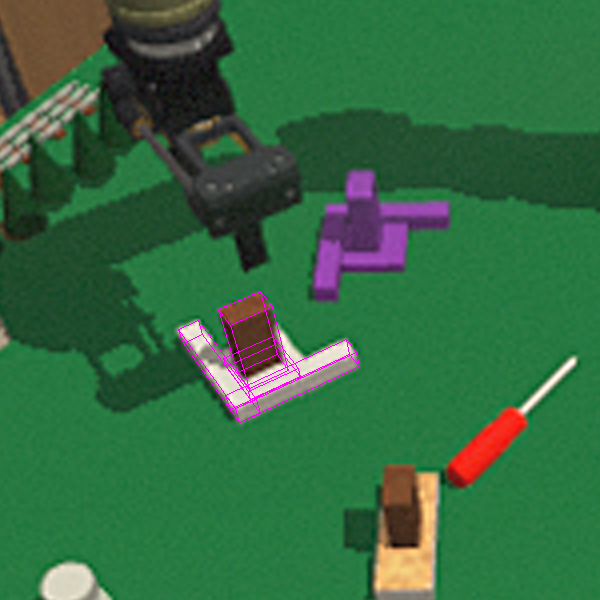

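The overlay sits tightly on the white square (heel at about 240,420 in the crop). The open gripper hovers above it and clear of the purple look-alike, so I descend and grip.

>>> {"op": "apply_moves", "data": {
  "moves": [
    [0.005,-0.065,0.3,0,0,0.008,1],
    [0.005,-0.065,0.3,0,0,0.008,1],
    [0.005,-0.065,0.45,0,0,0.008,1],
    [0.005,-0.065,0.65,0,0,0.008,1],
    [0.005,-0.065,0.65,0,0,0.008,1],
    [0.005,-0.065,0.65,0,0,0.008,1],
    [0.005,-0.065,0.65,0,0,0.008,1]
  ]
}}

```text
time_s: 4.65
tool_pos: [0.436, -0.3334, 0.0429]
tool_rot: [180.0, 0.2, 154.0]
force: [-0.2, -0.2, 0.9]
grip_width: 0.087
grasp_force: 0.0
```

>>> {"op": "apply_moves", "data": {
  "moves": [
    [0,0,0,0,0,0,0.3],
    [0,0,0,0,0,0,0.15],
    [0,0,0,0,0,0,0],
    [0,0,0,0,0,0,0],
    [0,0,0,0,0,0,0],
    [0,0,0,0,0,0,0],
    [0,0,0,0,0,0,0],
    [0,0,0,0,0,0,0]
  ],
  "grip_force": 40
}}

```text
time_s: 5.45
tool_pos: [0.4344, -0.3326, 0.0405]
tool_rot: [180.0, -0.0, 154.0]
force: [0.4, -0.4, -1.2]
grip_width: 0.0311
grasp_force: 0.0
```

>>> {"op": "apply_moves", "data": {
  "moves": [
    [0,0,-0.1,0,0,0,0],
    [0,0,-0.3,0,0,0,0],
    [0,0,-0.5,0,0,0,0],
    [0,0,-0.7,0,0,0,0],
    [0,0,-0.7,0,0,0,0],
    [0,0,-0.7,0,0,0,0],
    [0,0,-0.7,0,0,0,0]
  ]
}}

```text
time_s: 6.15
tool_pos: [0.4334, -0.3317, 0.1788]
tool_rot: [180.0, -0.2, 154.0]
force: [-0.3, -0.1, -2.4]
grip_width: 0.0233
grasp_force: 40.0
```

```bash
python3 - <<'E'
from h import *
units([[.52,-.2,.18,153.77],[.56,0,.18,153.77],[.58,.1,.18,153.77],[.56,.17,.18,153.77]])
E
```

```text
now [ 0.4334 -0.3317  0.1788] [179.98  -0.18 153.98] F [-0.3 -0.1 -2.4] t 6.15 w 0.0233
[0.52, -0.2, 0.18, 153.77] [-0.1    0.782 -0.006  0.    -0.002  0.002]
[0.56, 0, 0.18, 153.77] [ 0.159  1.768 -0.005  0.    -0.002  0.002]
[0.58, 0.1, 0.18, 153.77] [ 2.890e-01  2.261e+00 -4.000e-03  0.000e+00 -2.000e-03  2.000e-03]
[0.56, 0.17, 0.18, 153.77] [ 5.320e-01  2.532e+00 -3.000e-03  0.000e+00 -2.000e-03  2.000e-03]
```

>>> {"op": "apply_moves", "data": {
  "moves": [
    [-0.1,0.3,0,0,0,0.002,0],
    [-0.1,0.6,0,0,0,0.002,0],
    [-0.1,0.8,0,0,0,0.002,0],
    [-0.1,1,0,0,0,0.002,0],
    [-0.1,1,0,0,0,0.002,0],
    [-0.1,1,0,0,0,0.002,0]
  ]
}}

```text
time_s: 6.75
tool_pos: [0.5396, -0.1594, 0.1783]
tool_rot: [-179.9, -0.2, 154.1]
force: [-0.8, -0.4, -2.1]
grip_width: 0.0238
grasp_force: 40.0
```

>>> {"op": "apply_moves", "data": {
  "moves": [
    [0.1,0.3,0,0,0,0,0],
    [0.2,0.6,0,0,0,0,0],
    [0.25,0.8,0,0,0,0,0],
    [0.3,1,0,0,0,0,0],
    [0.3,1,0,0,0,0,0],
    [0.3,1,0,0,0,0,0]
  ]
}}

```text
time_s: 7.35
tool_pos: [0.574, 0.045, 0.1791]
tool_rot: [-179.9, -0.1, 153.9]
force: [-0.4, -1.5, -1.5]
grip_width: 0.0235
grasp_force: 40.0
```

>>> {"op": "apply_moves", "data": {
  "moves": [
    [0.1,0.2,0,0,0,0,0],
    [0.2,0.4,0,0,0,0,0],
    [0.3,0.53,0,0,0,0,0],
    [0.3,0.53,0,0,0,0,0],
    [0.3,0.53,0,0,0,0,0],
    [0.3,0.53,0,0,0,0,0]
  ]
}}

```text
time_s: 7.95
tool_pos: [0.5682, 0.1617, 0.1803]
tool_rot: [-179.9, 0.0, 153.5]
force: [0.5, -0.5, -2.3]
grip_width: 0.0237
grasp_force: 40.0
```

```bash
python3 - <<'E'
from h import *
o=env.get_obs(); print(o["tool_pos"],o["tool_rot"],o["force"],o["time_s"])
ims={};m={}
for c in("scene","top"):
    ims[c]=viewer.read_camera(c)
    r=masks_of(c,"square"); print(c,[(d["location"],d["conf"],d["pixels"].sum()) for d in r])
x,y,z=o["tool_pos"]
b=square([x,y,np.radians(o["tool_rot"][2]-180)],z-.041)
for c in ims:
    u=proj(c,[x,y,z-.03])[0].astype(int); overlay(c,ims[c],b,f"pics/{c}3.png",(max(u[0]-75,0),u[0]+75,max(u[1]-55,0),u[1]+55))
E
python3 -c "
import cv2,numpy as np
a=cv2.imread('pics/scene3.png');b=cv2.imread('pics/top3.png')
cv2.imwrite('pics/c3.png',np.hstack([cv2.resize(a,(400,293)),cv2.resize(b,(400,293))]))"
```

```text
[0.56815288 0.16165747 0.18027398] [-1.79890365e+02  4.30132136e-02  1.53509688e+02] [ 0.49654596 -0.52407902 -2.2777695 ] 7.95
scene [([263.2, 205.4], 0.89, np.int64(888)), ([189.6, 106.0], 0.78, np.int64(532)), ([380.5, 203.4], 0.63, np.int64(289))]
top [([398.0, 289.5], 0.57, np.int64(1284)), ([118.2, 159.1], 0.49, np.int64(239))]
```

View pics/scene3.png

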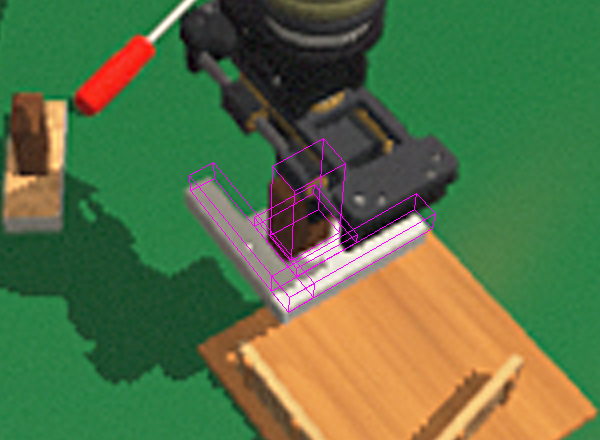

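Held: the square hangs about 7 mm low in the grip, since the fingers closed while lifting. I move over a landing spot clear of both walls and lower until it touches.

```bash
python3 - <<'E'
from h import *
units([[.5952,.2271,.12,153.77],[.5952,.2271,.075,153.77]])
E
```

```text
now [0.5679 0.1639 0.1806] [-1.7998e+02  2.0000e-02  1.5364e+02] F [ 0.9  0.  -2.4] t 8.15 w 0.0238
[0.5952, 0.2271, 0.12, 153.77] [ 0.018  0.344  0.303 -0.     0.    -0.002]
[0.5952, 0.2271, 0.075, 153.77] [ 0.018  0.344  0.528 -0.     0.    -0.002]
```

>>> {"op": "apply_moves", "data": {
  "moves": [
    [0.02,0.2,0.05,0,0,-0.001,0],
    [0.02,0.345,0.1,0,0,-0.001,0],
    [0.02,0.345,0.2,0,0,-0.001,0],
    [0.02,0.345,0.3,0,0,-0.001,0],
    [0.02,0.345,0.4,0,0,-0.001,0],
    [0.02,0.345,0.52,0,0,-0.001,0],
    [0.02,0.345,0.52,0,0,-0.001,0],
    [0.02,0.345,0.52,0,0,-0.001,0],
    [0.02,0.345,0.52,0,0,-0.001,0]
  ]
}}

```text
time_s: 9.05
tool_pos: [0.5956, 0.2297, 0.0783]
tool_rot: [179.9, 0.1, 153.9]
force: [-0.0, 0.6, -2.2]
grip_width: 0.0236
grasp_force: 40.0
```

```bash
python3 - <<'E'
from h import *
units([[.5952,.2271,.056,153.77]])
o=env.get_obs(); p=np.load("p.npy")[3:]; x,y,z=o["tool_pos"]; th=np.radians(o["tool_rot"][2]-180)
c="scene"; im=viewer.read_camera(c)
overlay(c,im,square([x,y,th],z-.048)+base([*p[:3],.22])[1:],"pics/s4.png",(210,360,160,280))
E
```

```text
now [0.5956 0.2297 0.0783] [1.7989e+02 1.0000e-01 1.5386e+02] F [-0.   0.6 -2.2] t 9.05 w 0.0236
[0.5952, 0.2271, 0.056, 153.77] [-0.003 -0.013  0.111  0.001  0.001  0.001]
```

View pics/s4.png

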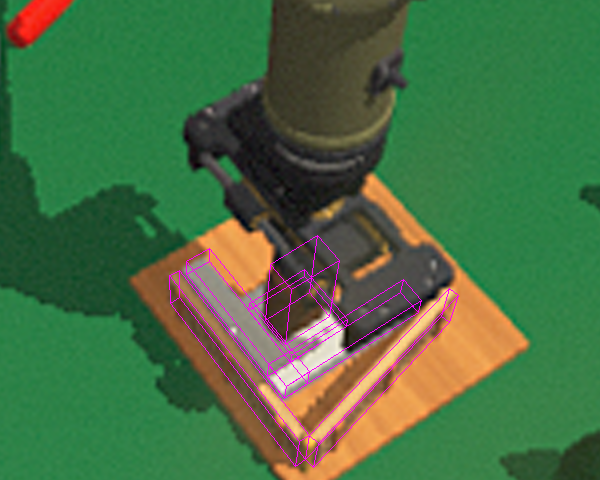

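The overlay with a 48 mm offset matches, and the square is clear of both walls. Lowering onto the board now.

>>> {"op": "apply_moves", "data": {
  "moves": [
    [-0.003,-0.01,0.04,0,0,0,0],
    [-0.003,-0.01,0.08,0,0,0,0],
    [-0.003,-0.01,0.09,0,0,0,0],
    [-0.003,-0.01,0.1,0,0,0,0],
    [-0.003,-0.01,0.1,0,0,0,0],
    [-0.003,-0.01,0.1,0,0,0,0]
  ]
}}

```text
time_s: 9.7
tool_pos: [0.5953, 0.2273, 0.0632]
tool_rot: [179.9, 0.1, 153.9]
force: [-11.8, -5.7, 30.2]
grip_width: 0.0239
grasp_force: 40.0
```

>>> {"op": "apply_moves", "data": {
  "moves": [
    [0,0,0.01,0,0,0,0],
    [0,0,0.015,0,0,0,0],
    [0,0,0.015,0,0,0,0]
  ]
}}

```text
time_s: 10.0
tool_pos: [0.5954, 0.2273, 0.0631]
tool_rot: [179.8, 0.1, 153.9]
force: [-17.7, -6.8, 46.2]
grip_width: 0.0238
grasp_force: 40.0
```

Contact came early, so the square is low and tilted in the grip. I'll relieve the force, loosen the grip to 3 N so the square seats flat, slide down to the right height and grip again.

>>> {"op": "apply_moves", "data": {
  "moves": [
    [0,0,-0.035,0,0,0,0],
    [0,0,-0.035,0,0,0,0]
  ]
}}

```text
time_s: 10.2
tool_pos: [0.5956, 0.228, 0.0632]
tool_rot: [179.8, 0.2, 153.9]
force: [-3.2, -1.3, 13.6]
grip_width: 0.0236
grasp_force: 40.0
```

>>> {"op": "apply_moves", "data": {
  "moves": [
    [0,0,0,0,0,0,0],
    [0,0,0,0,0,0,0],
    [0,0,0,0,0,0,0]
  ],
  "grip_force": 3
}}

```text
time_s: 10.5
tool_pos: [0.5952, 0.2282, 0.061]
tool_rot: [179.9, 0.1, 153.9]
force: [1.6, 2.3, 4.3]
grip_width: 0.0243
grasp_force: 3.0
```

```bash
python3 - <<'E'
from h import *
units([[.5952,.2271,.049,153.77]])
E
```

```text
now [0.5952 0.2282 0.061 ] [1.7988e+02 1.0000e-01 1.5390e+02] F [1.6 2.3 4.3] t 10.5 w 0.0243
[0.5952, 0.2271, 0.049, 153.77] [-0.002 -0.005  0.06   0.001  0.001  0.001]
```

>>> {"op": "apply_moves", "data": {
  "moves": [
    [0,0,0.02,0,0,0,0],
    [0,0,0.04,0,0,0,0],
    [0,0,0.06,0,0,0,0],
    [0,0,0.06,0,0,0,0],
    [0,0,0.06,0,0,0,0]
  ]
}}

```text
time_s: 11.0
tool_pos: [0.5932, 0.2272, 0.0476]
tool_rot: [-179.9, -0.1, 153.9]
force: [1.1, 0.2, -0.7]
grip_width: 0.0239
grasp_force: 3.0
```

```bash
python3 - <<'E'
from h import *
units([[.5952,.2271,.049,153.77]])
o=env.get_obs(); p=np.load("p.npy")[3:]; x,y,z=o["tool_pos"]; th=np.radians(o["tool_rot"][2]-180)
c="scene"; im=viewer.read_camera(c)
overlay(c,im,square([x,y,th],.008)+base([*p[:3],.22])[1:],"pics/s5.png",(210,360,160,280))
E
```

```text
now [0.5932 0.2272 0.0476] [-1.7991e+02 -7.0000e-02  1.5390e+02] F [ 1.1  0.2 -0.7] t 11.0 w 0.0239
[0.5952, 0.2271, 0.049, 153.77] [-0.009  0.004 -0.007 -0.001 -0.001  0.001]
```

View pics/s5.png

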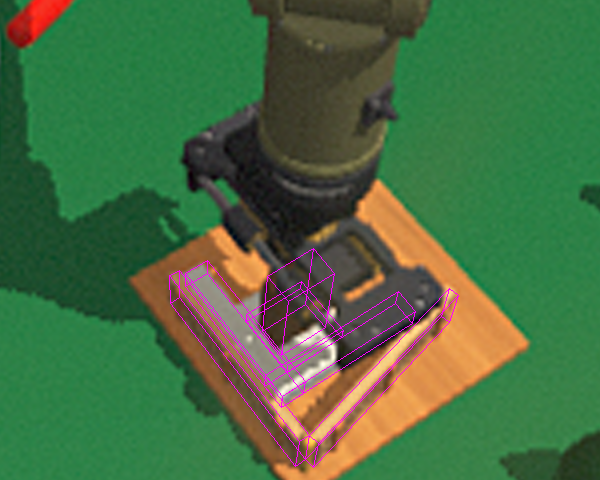

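Now it lies flat and matches the overlay. Firm grip, then slide towards the corner.

>>> {"op": "apply_moves", "data": {
  "moves": [
    [0,0,0,0,0,0,0],
    [0,0,0,0,0,0,0],
    [0,0,0,0,0,0,0],
    [0,0,0,0,0,0,0]
  ],
  "grip_force": 40
}}

```text
time_s: 11.45
tool_pos: [0.5934, 0.2266, 0.0478]
tool_rot: [-179.9, -0.1, 153.9]
force: [0.2, 0.4, -1.9]
grip_width: 0.0238
grasp_force: 40.0
```

>>> {"op": "apply_moves", "data": {
  "moves": [
    [-0.01,0.01,0,0,0,0.001,0],
    [-0.02,0.03,0,0,0,0.001,0],
    [-0.03,0.05,0,0,0,0.001,0],
    [-0.035,0.065,0,0,0,0.001,0],
    [-0.035,0.08,0,0,0,0.001,0],
    [-0.035,0.095,0,0,0,0.001,0],
    [-0.035,0.11,0,0,0,0.001,0],
    [-0.035,0.125,0,0,0,0.001,0],
    [-0.035,0.14,0,0,0,0.001,0],
    [-0.035,0.155,0,0,0,0.001,0],
    [-0.035,0.165,0,0,0,0.001,0],
    [-0.035,0.175,0,0,0,0.001,0],
    [-0.035,0.175,0,0,0,0.001,0],
    [-0.035,0.175,0,0,0,0.001,0]
  ]
}}

```text
time_s: 12.85
tool_pos: [0.6119, 0.2532, 0.0482]
tool_rot: [-179.5, -0.4, 153.8]
force: [-11.5, -6.1, 7.4]
grip_width: 0.0239
grasp_force: 40.0
```

```bash
cat >> h.py <<'E'
def rel():
    o=env.get_obs(); p=np.load("p.npy")[3:6]; Rb=R.from_euler("z",p[2]).inv()
    print("base-frame",np.round(Rb.apply(np.subtract(o["tool_pos"],[p[0],p[1],0]))*1000,1),"home 40,40 yaw err",round(o["tool_rot"][2]-180-np.degrees(p[2]),2),"F",np.round(Rb.apply(o["force"]),1),"T",np.round(o["wrist_torque"],2),o["time_s"],o["grip_width"],o["tool_rot"])
E
python3 -c "
from h import *
rel()"
```

```text
base-frame [35.5 30.8 48.2] home 40,40 yaw err 0.01 F [ -7.6 -10.5   7.4] T [-1.43  2.54  0.01] 12.85 0.023864210115746878 [-179.50644892   -0.36396465  153.77927074]
```

```bash
python3 - <<'E'
from h import *
rel()
p=np.load("p.npy")[3:]
o=env.get_obs(); x,y,z=o["tool_pos"]; th=np.radians(o["tool_rot"][2]-180)
out=[]
for c,cr in(("scene",(230,340,180,290)),("top",(140,250,105,215))):
    im=viewer.read_camera(c)
    n=f"pics/{c}6.png"; overlay(c,im,square([x,y,th],.008)[:2]+base([*p[:3],.04])[1:] if c=="top" else [],n,cr)
    out.append(cv2.resize(cv2.imread(n),(400,400),interpolation=cv2.INTER_CUBIC))
cv2.imwrite("pics/c6.png",np.hstack(out))
E
```

```text
base-frame [35.5 30.8 48.2] home 40,40 yaw err 0.01 F [ -7.6 -10.5   7.4] T [-1.43  2.54  0.01] 12.85 0.023864210115746878 [-179.50644892   -0.36396465  153.77927074]
```

View pics/c6.png

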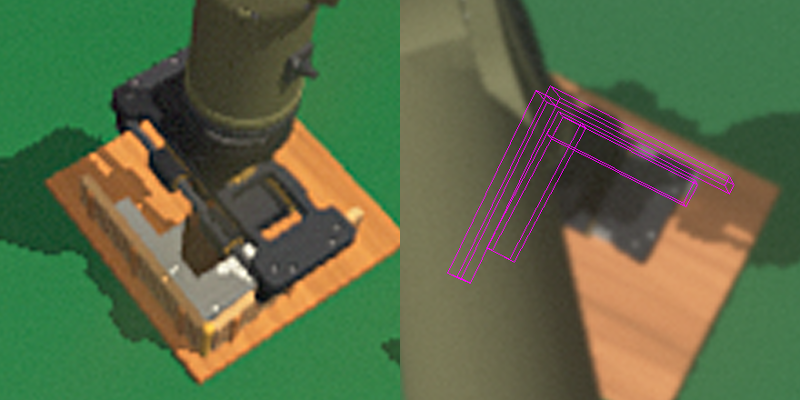

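The square is near both walls, but the end wall is largely hidden. I creep further in y and read how it responds.

>>> {"op": "apply_moves", "data": {
  "moves": [
    [0.003,0.005,0,0,0,0,0],
    [0.003,0.01,0,0,0,0,0],
    [0.003,0.01,0,0,0,0,0],
    [0.003,0.01,0,0,0,0,0]
  ]
}}

```text
time_s: 13.35
tool_pos: [0.6134, 0.2562, 0.0481]
tool_rot: [-179.6, -0.3, 153.8]
force: [-8.5, -4.5, 3.4]
grip_width: 0.0241
grasp_force: 40.0
```

```bash
python3 -c "
from h import *
rel()"
```

```text
base-frame [35.5 34.1 48.1] home 40,40 yaw err 0.03 F [-5.6 -7.8  3.4] T [-1.04  1.87  0.1 ] 13.35 0.024105486758850738 [-179.64587099   -0.26149194  153.79969679]
```

>>> {"op": "apply_moves", "data": {
  "moves": [
    [0.002,0.004,0,0,0,0,0],
    [0.002,0.008,0,0,0,0,0],
    [0.002,0.012,0,0,0,0,0],
    [0.002,0.012,0,0,0,0,0],
    [0.002,0.012,0,0,0,0,0]
  ]
}}

```text
time_s: 13.85
tool_pos: [0.6148, 0.259, 0.048]
tool_rot: [-179.7, -0.2, 153.8]
force: [-5.1, -3.1, 1.9]
grip_width: 0.0236
grasp_force: 40.0
```

```bash
python3 -c "
from h import *
rel()"
```

```text
base-frame [35.5 37.3 48. ] home 40,40 yaw err 0.04 F [-3.2 -5.   1.9] T [-0.79  1.46  0.15] 13.85 0.023552874417482415 [-179.72784138   -0.19908309  153.81162708]
```

>>> {"op": "apply_moves", "data": {
  "moves": [
    [-0.002,0.004,0,0,0,0,0],
    [-0.002,0.008,0,0,0,0,0],
    [-0.002,0.012,0,0,0,0,0],
    [-0.002,0.012,0,0,0,0,0],
    [-0.002,0.012,0,0,0,0,0]
  ]
}}

```text
time_s: 14.35
tool_pos: [0.6152, 0.2601, 0.0481]
tool_rot: [-179.6, -0.3, 153.8]
force: [-9.2, -4.8, 4.8]
grip_width: 0.0233
grasp_force: 40.0
```

```bash
python3 -c "
from h import *
rel()"
```

```text
base-frame [35.4 38.4 48.1] home 40,40 yaw err 0.02 F [-6.1 -8.4  4.8] T [-1.21  2.07  0.03] 14.35 0.02332106037164454 [-179.59590139   -0.28314405  153.79545211]
```

>>> {"op": "apply_moves", "data": {
  "moves": [
    [0,0.005,0,0,0,0,0],
    [0,0.008,0,0,0,0,0],
    [0,0.008,0,0,0,0,0],
    [0,0.008,0,0,0,0,0]
  ]
}}

```text
time_s: 14.75
tool_pos: [0.6159, 0.2615, 0.0481]
tool_rot: [-179.6, -0.3, 153.8]
force: [-9.7, -5.5, 4.4]
grip_width: 0.024
grasp_force: 40.0
```

```bash
python3 - <<'E'
from h import *
rel()
p=np.load("p.npy")[3:]
im=viewer.read_camera("scene"); o=env.get_obs(); x,y,z=o["tool_pos"]
overlay("scene",im,[],"pics/s7.png",(240,330,195,275))
E
```

```text
base-frame [35.4 40.  48.1] home 40,40 yaw err 0.02 F [-6.3 -9.2  4.4] T [-1.18  2.04  0.02] 14.75 0.0239591622345047 [-179.59676449   -0.28111156  153.79272338]
```

View pics/s7.png

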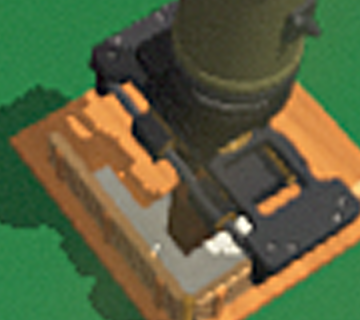

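Still sliding (y went with the command), so I keep creeping until it stops.

>>> {"op": "apply_moves", "data": {
  "moves": [
    [0.002,0.004,0,0,0,0,0],
    [0.002,0.008,0,0,0,0,0],
    [0.002,0.01,0,0,0,0,0],
    [0.002,0.01,0,0,0,0,0],
    [0.002,0.01,0,0,0,0,0]
  ]
}}

```text
time_s: 15.3
tool_pos: [0.6165, 0.2628, 0.048]
tool_rot: [-179.6, -0.3, 153.8]
force: [-9.8, -5.4, 4.7]
grip_width: 0.0238
grasp_force: 40.0
```

```bash
python3 -c "
from h import *
rel()"
```

```text
base-frame [35.4 41.4 48. ] home 40,40 yaw err -0.02 F [-6.4 -9.2  4.7] T [-1.36  2.1   0.02] 15.3 0.02375891114745842 [-179.5557018    -0.27519607  153.7542719 ]
```

>>> {"op": "apply_moves", "data": {
  "moves": [
    [0.002,0.004,0,0,0,0,0],
    [0.002,0.008,0,0,0,0,0],
    [0.002,0.01,0,0,0,0,0],
    [0.002,0.01,0,0,0,0,0],
    [0.002,0.01,0,0,0,0,0]
  ]
}}

```text
time_s: 15.8
tool_pos: [0.6165, 0.2631, 0.0482]
tool_rot: [-179.4, -0.3, 153.7]
force: [-11.2, -8.3, 8.1]
grip_width: 0.0235
grasp_force: 40.0
```

```bash
python3 -c "
from h import *
rel()"
```

```text
base-frame [35.2 41.7 48.2] home 40,40 yaw err -0.08 F [ -6.4 -12.3   8.1] T [-2.02  2.56 -0.16] 15.8 0.023478501887516334 [-179.40295816   -0.30961466  153.69043037]
```

>>> {"op": "apply_moves", "data": {
  "moves": [
    [0.003,0.005,0,0,0,0,0],
    [0.003,0.01,0,0,0,0,0],
    [0.003,0.01,0,0,0,0,0],
    [0.003,0.01,0,0,0,0,0],
    [0.003,0.01,0,0,0,0,0]
  ]
}}

```text
time_s: 16.3
tool_pos: [0.6165, 0.2635, 0.0483]
tool_rot: [-179.3, -0.3, 153.6]
force: [-12.9, -10.0, 10.1]
grip_width: 0.0238
grasp_force: 40.0
```

```bash
python3 - <<'E'
from h import *
rel()
ims=viewer.read_camera("scene")
for c in ("scene","top"):
  if c=="top": viewer.read_camera(c)
  for t in("end_wall","square","long_wall"):
    print(c,t,[(r["location"],r["conf"],int(r["pixels"].sum())) for r in masks_of(c,t)][:3])
o=env.get_obs();p=np.load("p.npy")[3:]
overlay("scene",ims,base([*p[:3],0])[1:],"pics/s8.png",(225,345,190,280))
E
```

```text
base-frame [35.1 42.1 48.3] home 40,40 yaw err -0.16 F [ -7.1 -14.7  10.1] T [-2.65  2.95 -0.28] 16.3 0.023775838419654322 [-179.25878803   -0.33009862  153.61580993]
scene end_wall [([297.1, 268.1], 0.67, 158)]
scene square [([189.9, 106.7], 0.93, 508), ([286.4, 254.6], 0.79, 427)]
scene long_wall [([270.2, 250.9], 0.79, 356)]
top end_wall [([314.0, 226.0], 0.48, 220)]
top square [([398.1, 288.2], 0.7, 1176), ([216.9, 155.0], 0.44, 31)]
top long_wall [([214.6, 149.5], 0.54, 152)]
```

View pics/s8.png

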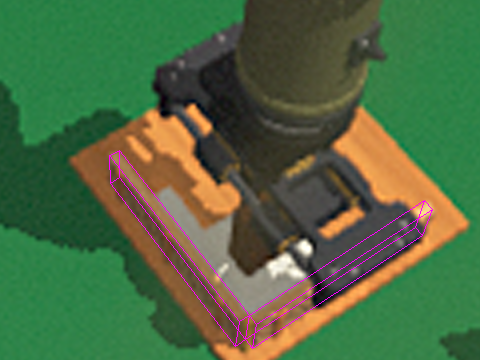

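It has stopped advancing and the force is building up: home. The end wall lies on the overlay for angle 0. I ease the push to light, balanced forces.

>>> {"op": "apply_moves", "data": {
  "moves": [
    [-0.002,-0.008,-0.004,0,0,0,0],
    [-0.002,-0.014,-0.008,0,0,0,0],
    [-0.002,-0.014,-0.008,0,0,0,0],
    [-0.002,-0.014,-0.008,0,0,0,0],
    [-0.002,-0.014,-0.008,0,0,0,0]
  ]
}}

```text
time_s: 17.2
tool_pos: [0.6165, 0.2632, 0.0483]
tool_rot: [-179.5, -0.3, 153.7]
force: [-6.8, -5.4, -1.1]
grip_width: 0.0233
grasp_force: 40.0
```

```bash
python3 -c "
from h import *
rel()"
```

```text
base-frame [35.2 41.8 48.3] home 40,40 yaw err -0.08 F [-3.8 -7.8 -1.1] T [-1.47  1.64 -0.25] 17.2 0.023279295352176665 [-179.48051064   -0.25768575  153.69082237]
```

>>> {"op": "apply_moves", "data": {
  "moves": [
    [-0.004,-0.002,0.002,0,0,0,0],
    [-0.007,-0.003,0.003,0,0,0,0],
    [-0.007,-0.003,0.003,0,0,0,0],
    [-0.007,-0.003,0.003,0,0,0,0],
    [-0.007,-0.003,0.003,0,0,0,0],
    [-0.007,-0.003,0.003,0,0,0,0]
  ]
}}

```text
time_s: 17.8
tool_pos: [0.6166, 0.2631, 0.0483]
tool_rot: [-179.5, -0.4, 153.7]
force: [-9.4, -5.8, 2.8]
grip_width: 0.024
grasp_force: 40.0
```

```bash
python3 -c "
from h import *
rel()"
```

```text
base-frame [35.3 41.7 48.3] home 40,40 yaw err -0.03 F [-5.9 -9.3  2.8] T [-1.29  2.18 -0.16] 17.8 0.023952578800205623 [-179.49483315   -0.3616315   153.7466909 ]
```

```bash
python3 -c "
from h import *
rel(); print(env.sign_off())"
```

```text
base-frame [35.3 41.7 48.3] home 40,40 yaw err -0.03 F [-5.9 -9.3  2.8] T [-1.29  2.18 -0.16] 17.8 0.023952578800205623 [-179.49483315   -0.3616315   153.7466909 ]
the job is handed in; nothing more can be done
None
```

I handed the job in at 17.8 s with the square still gripped and pressed into the inside corner, at about 6 N on the long wall and 9 N on the end wall. It stopped advancing there and the end wall looked square to the camera, but the gripper hid much of that wall and no verdict came back; nothing else was touched.

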